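# Put the calibration weight set back in its case

### The arm

A 6-joint arm with a two-finger parallel gripper is mounted at the origin on the work surface. World frame = base frame: x ahead of the robot, y to its left, z up, the work surface at z = 0. Lengths are in m, angles in degrees, forces in N, time in s.
With the tool pointing down it reaches from about 0.4 to 0.825 m from the base axis. Payload 7 kg.
Tool frame: the origin (TCP) lies midway between the tips of the shut fingers; the grasp point (between the pads) lies 19 mm behind it; z points along the fingers, y is the direction in which the jaws open and shut (so a half turn about z gives the same grasp; the last joint's range is limited). The gripper opens to 88 mm and grips with 3 to 60 N. Pads are 19 mm wide; open, the fingers measure 130 mm over their backs; the gripper's body (78 mm by 193 mm) begins 47 mm behind the grasp point.
Start: joints at [-48.638, 20.546, 0.682, 0, -70.136, -16.507], TCP at [0.284, -0.612, 0.227] pointing down, gripper open.
Joint ranges: [-176.03, 176.03], [-82.01, 121.73], [-58.28, 71.71], [-173.87, 95.51], [-174.79, -0.11], [-173.66, 173.66]. Speed limits (degrees/s): [136.94, 136.94, 172.46, 180, 180, 180].

### API

Orientations are given as [roll, pitch, yaw] about the fixed x, y, z axes, in that order (R = Rz(yaw) Ry(pitch) Rx(roll)).
In Python, from plant import r gives the robot as it stands. The module is installed in compiled form; this text tells all that it offers.
- The arm moves only by the tool send_rows, never from a script. Its argument "motion" is a list of rows, each an object with "travel": the shift along the tool's x, y, z in m, a list of three; "spin": the turn about the tool's z in degrees. In form: [{"travel": [tx, ty, tz], "spin": spin}, ...]. A call has 1 to 5 rows; each row shifts and turns the pose as measured when the row begins, along the tool's axes as they then stand; what a row does not reach is not made up. A row lasts 1/12 s, in which the tool goes at most 41.7 mm and 7.16 degrees, less where a joint would pass 70% of its speed; a pose out of reach is approached as far as the arm can. A call is refused whole if a number of a shift passes 0.0417 or a number of a turn 7.16, either way. A call with a gripper value outside its range is refused whole. "gripper" is the gripper command: -1 is shut, 1 is fully open, values between are in proportion, set as the call begins (left out, the last holds). The fingers move at their own pace and stop on an object; "squeeze" is the grip in N (left out, the last holds). Time passes only in rows, so rows that do not move let the fingers close. It gives the time, the measured TCP pose, the force and the opening at its end, in the units of the state.
- r.get_state(): the state, without advancing time (a new reading comes with each control period).
- r.capture(name): name is "scene" or "top" or "wrist"; returns (picture, depth): 400x640x3 uint8, blue, green, red; 400x640 float32, m along the optical axis (not along the pixel's ray), 0 where there is no reading.
- r.get_calibration(name): a dict with "fov_y" (degrees; the focal length in pixels is half the picture's height over the tangent of half this angle, whatever the lens; pixels are square), "cx", "cy" (the principal point, pixels), "k1" (the pictures are not rectified: a ray, as slopes to the right and down, at radius r is drawn at 1 + k1 r^2 times it, then the intrinsics apply), "origin" and "orientation" of the camera in the world. Camera axes: x right, y down, z forward; pixel columns grow to the right and rows downward; lengths in m; the calibration is good to about 2 mm. A picture is of the moment at which its call begins: read the wrist's pose just before it. get_calibration takes no time and is no camera call; for the wrist camera it gives the pose at the moment of the call.
- r.close_job(): hands the job in, once; it reports no verdict.
Trained networks look in the newest picture that a camera, given by its name, has taken for a name from the list of things; names that differ only in an ending like _2 or _b are one class to them, and where a whole thing is asked for, a point or a joint stands for the part that bears it (a point fixed in the world has none). Each returns a list of dicts, best first, with "conf" (0 to 1); they miss things now and then, are a little off and sometimes report something else, mostly with a low value. They report only what shows in the picture. A call takes as long as a camera call. They do not tell look-alikes from the thing itself.
- r.boxes_of(camera, target): "at" ([x, y, z] in m, in the coordinates of the camera as it stood for that picture, good to about 4 mm: the middle of the surface that is visible of it).
- r.pinpoint(camera, target): "at" ([x, y, z] in m, in the coordinates of the camera as it stood for that picture, good to about 4 mm: a listed point, or the origin of a listed thing).
The state is a dict: "time_s": time; "joints": joint angles; "qd": joint speeds; "joint_torque": joint torques, N m; "tcp_pos": TCP position; "eef_rot": TCP orientation; "contact_force": force on the tool from outside, world axes, zero at the start; "moment": the same for the moment, N m; "gripper_width": finger opening in m.
Only numpy, scipy, OpenCV 4.12 (cv2) and the standard library are available. Lean on these libraries where they do the work, as an engineer would, in place of code of your own. Each camera call takes 0.05 s, during which the arm holds its last target. There are 200 camera calls.

### The job

The balance check is done: put the weight set back in its wooden case. Stand each of the three knob weights (the largest is still on the balance pan) upright in the well of its size - large in the largest, medium in the middle one, small in the smallest - and lay the two-pronged lifting fork flat in the long trough, either way round. Set everything down without dropping it, and leave the hooked weight, the slotted disc and the spatula where they are: they belong to other kit.

Things in the scene. Friction and masses are not known exactly. Their poses are not given: they have to be found in the camera images.
- weight_large: Steel knob weight of the set, upright: round body 38 mm in diameter and 46 mm high, slim neck, and on top a round grip knob 27 mm in diameter from 54 to 69 mm above the underside (overall height 69 mm). Origin: centre of its underside, z up; yaw means nothing. 500 g. Best held by its knob. It starts on the pan of the balance.
- weight_medium: Steel knob weight of the set, upright: round body 28 mm in diameter and 34 mm high, slim neck, and on top a round grip knob 21 mm in diameter from 40 to 51 mm above the underside (overall height 51 mm). Origin: centre of its underside, z up; yaw means nothing. 200 g. Best held by its knob. It starts on the bench.
- weight_small: Steel knob weight of the set, upright: round body 22 mm in diameter and 27 mm high, slim neck, and on top a round grip knob 17 mm in diameter from 32 to 42 mm above the underside (overall height 42 mm). Origin: centre of its underside, z up; yaw means nothing. 100 g. Best held by its knob. It starts on the bench.
- lifter: Weight-lifting fork of the set, lying flat on the bench, 150 mm long along x, about 60 g: wooden handle 16 wide, 20 mm high, from x = -75 to +5 mm (its middle, x = -35, is near the centre of mass), thin steel shaft, and at the +x end a steel fork 34 mm wide with two prongs, 22 mm gap, 7 to 13 mm above the underside. Origin: underside at mid-length, z up.
- case: Open wooden weight case, fixed, 130 (x) by 190 (y) mm, top face 18 mm high; yaw within 0.25 rad. Origin: centre of underside, z up. Grey-lined recesses in its frame, (x, y) mm: round wells, floor at z 6: large 56 across at (29, 55), medium 46 at (29, -8), small 40 at (29, -63). Trough for the fork, floor at z 10, 50 (x) by 170 (y), its long side along y, centred at (-32, 0).
- balance: Compact balance, fixed on the other side of the bench from the case: ivory housing 220 (x) by 160 (y) mm, 44 mm high (49 mm at the dark display strip, -x end); round steel pan, 120 mm across, its top 62 mm above the bench, centred at x = +35 mm, y = 0 in its frame. Origin: centre of underside, z up.
- hooked: Look-alike, not of the set: steel cylinder 28 mm in diameter and 36 mm high with a bent wire hook on top instead of a knob (overall height 74 mm). Standing on the bench. Origin: centre of its underside, z up. 200 g.
- slotted: Look-alike, not of the set: flat steel disc 50 mm in diameter and 13 mm high with a dark radial slot, no knob. Lying on the bench. Origin: centre of its underside, z up. 200 g.
- spatula: Look-alike of the lifting fork, not of the set: spatula 150 mm long along x with the same wooden handle (80 x 16 x 20 mm, from x = -75 to +5 mm) but one flat blade, 18 mm wide and without prongs, at its +x end. Lying on the bench. Origin: underside, at mid-length, z up. About 60 g.
Not all that is in view belongs to the job. What is shaped like the lifter but blue or red is not meant.

How it is judged:
By the outcome, as a careful person would: the job done as asked, in the order asked, and still so for the second after the job is handed in, with the robot touching nothing.
It also fails if it takes over 112 s, if anything falls off the work surface, if the arm or the gripper's body presses on something with over 40 N, if the wrist force passes 120 N, or if a joint passes its speed limit or range.

## Working session

There is one attempt and no reset: what is moved stays moved. The work goes in short steps, Python scripts to look and compute and a tool call to move; the robot and the scene stay as the last step left them, time stands still between calls to the robot, and variables do not carry over. Pictures are saved under pics/ and viewed, about 12 in all and at most 16, crops included, and the job is handed in when it is done.

Besides the shell and the picture viewer there is one more tool, called after "Call:" as name([rows], argument=value, ...), one row to a line, values as JSON. send_rows: Moves the arm, as the interface text tells. Its arguments: {"type":"object","properties":{"motion":{"type":"array"},"gripper":{"type":"number"},"squeeze":{"type":"number"}},"required":["motion"]}

```bash
mkdir -p pics; cat > h.py <<'E'
import numpy as np, cv2
from scipy.spatial.transform import Rotation as Ro
from plant import r
def cal(n):
    c=r.get_calibration(n); f=200/np.tan(np.radians(c['fov_y'])/2)
    return f,c['cx'],c['cy'],c['k1'],np.array(c['origin']),c['orientation']
def Rm(o):
    o=np.array(o,float)
    return o if o.shape==(3,3) else Ro.from_euler('xyz',o,degrees=True).as_matrix()
def w2(n,p,c=None):
    c=c or cal(n); return Rm(c[5])@np.array(p)+c[4]
def px(n,u,v,d,c=None):
    f,cx,cy,k,o,R=c or cal(n)
    K=np.array([[f,0,cx],[0,f,cy],[0,0,1.]])
    a,b=(u-cx)/f,(v-cy)/f
    x,y=a,b
    for _ in range(20):
        s=1+k*(x*x+y*y); x,y=a/s,b/s
    return Rm(R)@(np.array([x,y,1])*d)+o
def onz(n,u,v,z,c=None):
    c=c or cal(n); o=c[4]; p=px(n,u,v,1.,c); return o+(p-o)*(z-o[2])/(p[2]-o[2])
E
python3 - <<'E'
from h import *
s=r.get_state(); print(s)
for n in('scene','top'):
    print(n,r.get_calibration(n))
    im,d=r.capture(n); cv2.imwrite(f'pics/{n}0.png',im); np.save(f'pics/{n}0.npy',d)
for n in ('top','scene'):
  for t in ['weight_large','weight_medium','weight_small','lifter','case','balance','hooked','slotted','spatula']:
    for q in r.pinpoint(n,t)[:3]: print(n,t,round(q['conf'],2),np.round(w2(n,q['at']),3))
E
```

```text
{'time_s': 0.0, 'joints': array([-4.86368261e+01,  2.05910643e+01,  6.33042079e-01, -1.96798542e-02,
       -7.01353153e+01, -1.65074061e+01]), 'qd': array([-0.0428283 ,  0.00089614,  0.00127333, -0.00486313,  0.07181022,
       -0.04924656]), 'joint_torque': array([-3.81267630e-03, -5.82720208e+01,  2.93064433e+01,  6.99727759e+00,
        7.08467487e-03, -1.87278019e-04]), 'tcp_pos': array([ 0.28349693, -0.61203752,  0.2256227 ]), 'eef_rot': array([ 1.79905253e+02, -8.78563504e-03, -1.55150927e+02]), 'contact_force': array([1.09467884, 0.82364731, 0.42427512]), 'moment': array([ 0.01998968, -0.02118691, -0.00902254]), 'gripper_width': 0.08760018348411096}
scene {'fov_y': 42.130844881629855, 'cx': 315.94621034918765, 'cy': 195.1509659265546, 'k1': 0.021904611087855998, 'origin': array([ 1.27781981, -0.3647857 ,  0.82019655]), 'orientation': array([-131.09945363,   -0.14650853,   63.60111424])}
top {'fov_y': 42.30520050189136, 'cx': 326.8359471352044, 'cy': 199.89622525535137, 'k1': -0.000632028230768799, 'origin': array([ 0.32619456, -0.00740394,  1.37072757]), 'orientation': array(
[... 317 characters left out ...]
8  0.004]
top balance 0.72 [ 0.522  0.335 -0.   ]
top hooked 0.69 [ 0.564 -0.149  0.   ]
top slotted 0.73 [0.55  0.059 0.002]
top spatula 0.77 [ 0.697  0.018 -0.005]
scene weight_large 0.56 [0.535 0.317 0.059]
scene weight_large 0.18 [0.576 0.138 0.001]
scene weight_medium 0.52 [0.576 0.134 0.004]
scene weight_small 0.51 [ 0.584 -0.053  0.004]
scene lifter 0.85 [0.455 0.048 0.   ]
scene lifter 0.78 [0.275 0.211 0.001]
scene lifter 0.55 [ 0.321 -0.261  0.002]
scene case 0.8 [ 0.497 -0.309 -0.001]
scene balance 0.76 [0.521 0.338 0.005]
scene hooked 0.64 [ 0.562 -0.151 -0.   ]
scene slotted 0.59 [ 0.549  0.059 -0.   ]
scene slotted 0.52 [0.574 0.137 0.001]
scene spatula 0.82 [0.693 0.016 0.003]
```

View pics/top0.png

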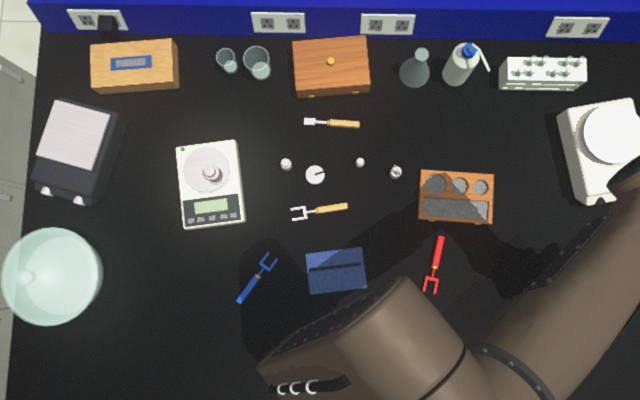

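View pics/scene0.png

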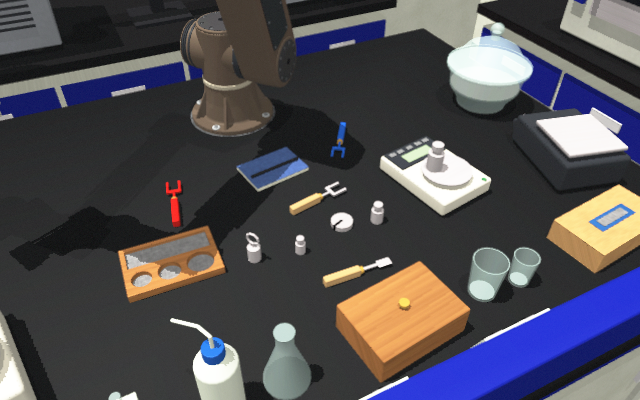

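The top view shows the case at (456,197) with the large well on its +y side. The real fork is at (320,211) with its prongs toward +y. The large weight is on the pan at (211,174), the medium at (286,164), the small at (360,162), and the hooked look-alike at (396,172). Next I'll refine these positions from the pixels.

```bash
python3 - <<'E'
from h import *
im=cv2.imread('pics/top0.png'); c=cal('top')
hsv=cv2.cvtColor(im,cv2.COLOR_BGR2HSV)
wood=((hsv[...,0]<28)&(hsv[...,1]>70)&(hsv[...,2]>60)).astype(np.uint8)
def blob(m,x0,y0,x1,y1):
    k=np.zeros_like(m);k[y0:y1,x0:x1]=m[y0:y1,x0:x1]
    p=np.argwhere(k)[:,::-1].astype(np.float32); return p,cv2.minAreaRect(p)
p,R=blob(wood,405,160,508,232)
B=np.array([onz('top',*q,.018,c)[:2] for q in cv2.boxPoints(R)])
print('case',R,B.round(4).tolist(),B.mean(0).round(4),[np.linalg.norm(B[i]-B[i-1]).round(4) for i in range(4)])
p,R=blob(wood,288,196,352,226)
B=np.array([onz('top',*q,.02,c)[:2] for q in cv2.boxPoints(R)])
print('handle',B.round(4).tolist(),B.mean(0).round(4),[np.linalg.norm(B[i]-B[i-1]).round(4) for i in range(4)])
big=np.hstack([cv2.resize(im[y-20:y+20,x-20:x+20],None,fx=6.6,fy=6.6,interpolation=cv2.INTER_CUBIC) for x,y in((211,174),(286,164),(360,162))])
b2=cv2.resize(im[155:235,280:360],None,fx=4,fy=4);b3=cv2.resize(im[160:240,406:506],None,fx=4,fy=4)
o=np.zeros((590,792,3),np.uint8);o[:264]=big[:264,:792];o[264:584,:320]=b2;o[264:584,320:720]=b3
cv2.imwrite('pics/crop.png',o)
E
```

```text
case ((455.89599609375, 196.55975341796875), (75.9647216796875, 52.350467681884766), 3.8140745162963867) [[0.4365, -0.2086], [0.5751, -0.2168], [0.5663, -0.4157], [0.4283, -0.4052]] [ 0.5016 -0.3116] [np.float64(0.1968), np.float64(0.1389), np.float64(0.1991), np.float64(0.1384)]
handle [[0.466, 0.0605], [0.4822, -0.0271], [0.4611, -0.0309], [0.445, 0.0565]] [0.4636 0.0147] [np.float64(0.0214), np.float64(0.0891), np.float64(0.0214), np.float64(0.0889)]
```

View pics/crop.png

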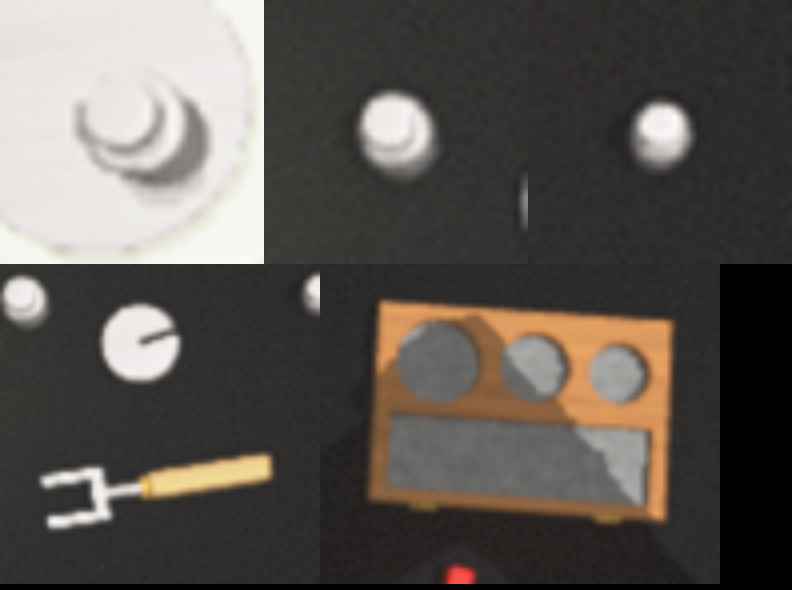

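The crop gives the knob tops, the well rims and the trough. I'll convert those pixels to positions.

```bash
python3 - <<'E'
from h import *
c=cal('top')
for n,u,v,z in[('L',120/6.6+191,112/6.6+154,.131),('M',123/6.6+266,120/6.6+144,.051),('S',133/6.6+340,123/6.6+142,.042)]:
    print(n,onz('top',u-.4,v-.4,z,c).round(4))
W={}
for n,u,v in[('wL',438,361),('wM',534,367),('wS',618,373),('tr',518,459)]:
    W[n]=onz('top',(u-320)/4+406-.4,(v-264)/4+160-.4,.018,c)[:2]; print(n,W[n].round(4))
# rigid fit
a=np.array([[29,55],[29,-8],[29,-63],[-32,0]])/1e3; b=np.array(list(W.values()))
A=a-a.mean(0);Bc=b-b.mean(0);U,_,V=np.linalg.svd(A.T@Bc);R=(U@V).T
print('yaw',np.degrees(np.arctan2(R[1,0],R[0,0])),'fit',(a@R.T+b.mean(0)-R@a.mean(0)).round(4).tolist(),'orig',(b.mean(0)-R@a.mean(0)).round(4))
for n,u,v in[('hend',271,467),('hfront',142,487),('fork',101,494)]:
    print(n,onz('top',u/4+280-.4,(v-264)/4+155-.4,.02 if n[0]=='h' else .013,c).round(4))
E
```

```text
L [0.5357 0.3142 0.131 ]
M [0.577  0.1391 0.051 ]
S [ 0.5874 -0.0571  0.042 ]
wL [ 0.5335 -0.2574]
wM [ 0.5311 -0.3202]
wS [ 0.5284 -0.375 ]
tr [ 0.47   -0.3097]
yaw -2.4505600795173015 fit [[0.5335, -0.2573], [0.5308, -0.3202], [0.5285, -0.3752], [0.4702, -0.3096]] orig [ 0.5022 -0.311 ]
hend [ 0.4706 -0.0278  0.02  ]
hfront [0.4553 0.0565 0.02  ]
fork [0.4506 0.0838 0.013 ]
```

Those points fit the case geometry to within 0.5 mm. First I'll turn the tool to yaw -90, so that tool x is world -y and tool y is world -x.

Call:
send_rows([
  {"travel": [0, 0, 0], "spin": -7.1},
  {"travel": [0, 0, 0], "spin": -7.1},
  {"travel": [0, 0, 0], "spin": -7.1},
  {"travel": [0, 0, 0], "spin": -7.1},
  {"travel": [0, 0, 0], "spin": -7.1},
], gripper=1, squeeze=30)

```text
time_s: 1.42
tcp_pos: [0.2836, -0.6125, 0.2266]
eef_rot: [180.0, -0.0, -119.2]
contact_force: [-0.5, -0.3, -0.8]
gripper_width: 0.0878
```

Call:
send_rows([
  {"travel": [0, 0, 0], "spin": -7.1},
  {"travel": [0, 0, 0], "spin": -7.1},
  {"travel": [0, 0, 0], "spin": -7.1},
  {"travel": [0, 0, 0], "spin": -7.1},
  {"travel": [0, 0, 0], "spin": 0},
])

```text
time_s: 1.83
tcp_pos: [0.2836, -0.6125, 0.2266]
eef_rot: [180.0, 0.0, -90.2]
contact_force: [-0.1, 0.1, 0.1]
gripper_width: 0.0881
```

Call:
send_rows([
  {"travel": [-0.028, -0.03, 0], "spin": 0},
  {"travel": [-0.028, -0.03, 0], "spin": 0},
  {"travel": [-0.028, -0.03, 0], "spin": 0},
  {"travel": [-0.028, -0.03, 0], "spin": 0},
  {"travel": [-0.028, -0.03, 0], "spin": 0},
])

```text
time_s: 2.25
tcp_pos: [0.4336, -0.4759, 0.2257]
eef_rot: [179.9, -0.0, -92.2]
contact_force: [-0.0, -1.0, -0.8]
gripper_width: 0.0879
```

Call:
send_rows([
  {"travel": [-0.028, -0.03, 0], "spin": 0},
  {"travel": [-0.028, -0.03, 0], "spin": 0},
  {"travel": [-0.028, -0.03, 0], "spin": 0},
  {"travel": [-0.04, 0, 0], "spin": 0},
  {"travel": [-0.04, 0, 0], "spin": 0},
])

```text
time_s: 2.67
tcp_pos: [0.5377, -0.3114, 0.2242]
eef_rot: [179.9, -0.1, -93.5]
contact_force: [1.0, 0.6, 0.5]
gripper_width: 0.0879
```

Call:
send_rows([
  {"travel": [-0.04, 0, 0], "spin": 0},
  {"travel": [-0.04, 0, 0], "spin": 0},
  {"travel": [-0.04, 0, 0], "spin": 0},
  {"travel": [-0.04, 0, 0], "spin": 0},
  {"travel": [-0.04, 0, 0], "spin": 0},
])

```text
time_s: 3.08
tcp_pos: [0.5519, -0.1034, 0.2234]
eef_rot: [179.9, -0.1, -94.9]
contact_force: [0.8, 0.0, 0.2]
gripper_width: 0.0876
```

Call:
send_rows([
  {"travel": [-0.04, 0, 0], "spin": 0},
  {"travel": [-0.04, 0, 0], "spin": 0},
  {"travel": [-0.04, 0, 0], "spin": 0},
  {"travel": [-0.04, 0, 0], "spin": 0},
  {"travel": [-0.04, 0, 0], "spin": 0},
])

```text
time_s: 3.5
tcp_pos: [0.5694, 0.1044, 0.2253]
eef_rot: [-179.8, -0.0, -96.2]
contact_force: [0.1, 0.1, 0.7]
gripper_width: 0.0876
```

Call:
send_rows([
  {"travel": [-0.04, 0, 0], "spin": 0},
  {"travel": [-0.04, 0, 0], "spin": 0},
  {"travel": [-0.04, 0, 0], "spin": 0},
  {"travel": [0, 0, 0], "spin": 0},
])

```text
time_s: 3.83
tcp_pos: [0.5826, 0.2348, 0.226]
eef_rot: [-179.7, 0.1, -97.0]
contact_force: [0.8, -0.5, -0.2]
gripper_width: 0.0873
```

Call:
send_rows([
  {"travel": [0, 0, 0], "spin": -7.0},
  {"travel": [-0.026, 0.016, 0], "spin": 0},
  {"travel": [-0.026, 0.016, 0], "spin": 0},
  {"travel": [-0.026, 0.016, 0], "spin": 0},
  {"travel": [0, 0, 0], "spin": 0},
])

```text
time_s: 4.25
tcp_pos: [0.5334, 0.3188, 0.2245]
eef_rot: [-179.7, 0.0, -90.7]
contact_force: [0.3, -0.4, 0.9]
gripper_width: 0.0877
```

```bash
cat >> h.py <<'E'
def to(x,y,z,yaw=None,dyaw=0):
    s=r.get_state(); p=np.array(s['tcp_pos']); R=Rm(s['eef_rot'])
    d=R.T@(np.array([x,y,z])-p); e=None if yaw is None else (s['eef_rot'][2]-yaw+90)%180-90
    print('t',round(s['time_s'],2),'tcp',p.round(4),'yaw',round(s['eef_rot'][2],1),'travel',d.round(4),'spin',e,'w',round(s['gripper_width'],4))
E
python3 - <<'E'
from h import *
to(.5357,.3142,.111,-90)
im,d=r.capture('wrist');cv2.imwrite('pics/w1.png',im);np.save('pics/w1.npy',d)
for t in('weight_large',):
  for q in r.pinpoint('wrist',t)[:3]: print(q['conf'],w2('wrist',q['at']).round(4))
  for q in r.boxes_of('wrist',t)[:3]: print(q['conf'],w2('wrist',q['at']).round(4))
print(r.get_calibration('wrist'))
E
```

```text
t 4.25 tcp [0.5334 0.3188 0.2245] yaw -90.7 travel [ 0.0046 -0.0018  0.1135] spin -0.6559302824777262 w 0.0877
0.95 [0.5325 0.3143 0.0599]
0.9 [0.5327 0.3085 0.1251]
{'fov_y': 70.08215441108902, 'cx': 316.77092855197236, 'cy': 198.00967475541546, 'k1': -0.012624978283869203, 'origin': array([0.53337001, 0.23955923, 0.38281448]), 'orientation': array([163.8238778 ,   0.21362503, 179.35185214])}
```

View pics/w1.png

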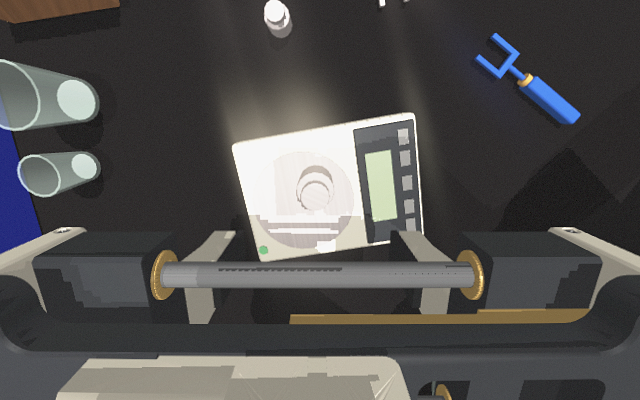

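The knob is at (315,193), centred between the fingers, and the wrist view agrees with the top view to about 3 mm. I'll descend.

Call:
send_rows([
  {"travel": [0.0045, -0.001, 0.03], "spin": -0.6},
  {"travel": [0, 0, 0.03], "spin": 0},
  {"travel": [0, 0, 0.03], "spin": 0},
  {"travel": [0, 0, 0], "spin": 0},
])

```text
time_s: 4.73
tcp_pos: [0.5401, 0.3087, 0.1353]
eef_rot: [-179.4, 0.2, -90.6]
contact_force: [-1.7, -0.0, -1.7]
gripper_width: 0.0882
```

```bash
python3 -c "
from h import *
to(.5345,.3143,.1115,-90)"
```

```text
t 4.73 tcp [0.5401 0.3087 0.1353] yaw -90.6 travel [-0.0054  0.0059  0.0238] spin -0.5934098678431354 w 0.0882
```

Call:
send_rows([
  {"travel": [-0.0054, 0.0059, 0.012], "spin": -0.6},
  {"travel": [0, 0, 0.01], "spin": 0},
  {"travel": [0, 0, 0], "spin": 0},
])

```text
time_s: 4.98
tcp_pos: [0.5368, 0.3117, 0.1143]
eef_rot: [-179.4, 0.2, -90.3]
contact_force: [-0.9, 1.4, 0.1]
gripper_width: 0.088
```

```bash
python3 -c "
from h import *
to(.5345,.3143,.1115,-90)"
```

```text
t 4.98 tcp [0.5368 0.3117 0.1143] yaw -90.3 travel [-0.0026  0.0024  0.0028] spin -0.34851804293127486 w 0.088
```

Call:
send_rows([
  {"travel": [-0.0026, 0.0024, 0.0025], "spin": 0},
  {"travel": [0, 0, 0], "spin": 0},
])

```text
time_s: 5.15
tcp_pos: [0.5359, 0.314, 0.1137]
eef_rot: [-179.3, 0.2, -90.5]
contact_force: [-0.5, -0.5, -0.4]
gripper_width: 0.0876
```

Call:
send_rows([
  {"travel": [0, 0, 0], "spin": 0},
  {"travel": [0, 0, 0], "spin": 0},
  {"travel": [0, 0, 0], "spin": 0},
  {"travel": [0, 0, 0], "spin": 0},
  {"travel": [0, 0, 0], "spin": 0},
], gripper=-1, squeeze=35)

```text
time_s: 5.57
tcp_pos: [0.5379, 0.3152, 0.1179]
eef_rot: [-179.0, 0.4, -90.5]
contact_force: [0.0, 0.7, -0.4]
gripper_width: 0.0595
```

Call:
send_rows([
  {"travel": [0, 0, 0], "spin": 0},
  {"travel": [0, 0, 0], "spin": 0},
  {"travel": [0, 0, 0], "spin": 0},
  {"travel": [0, 0, 0], "spin": 0},
  {"travel": [0, 0, 0], "spin": 0},
])

```text
time_s: 5.98
tcp_pos: [0.5377, 0.3153, 0.1183]
eef_rot: [-179.0, 0.4, -90.5]
contact_force: [-0.9, 0.3, 2.6]
gripper_width: 0.0267
```

Call:
send_rows([
  {"travel": [0, 0, -0.01], "spin": 0},
  {"travel": [0, 0, -0.02], "spin": 0},
  {"travel": [0, 0, -0.03], "spin": 0},
  {"travel": [0, 0, -0.02], "spin": 0},
  {"travel": [0.02, 0, -0.005], "spin": 0},
])

```text
time_s: 6.4
tcp_pos: [0.5324, 0.2937, 0.2011]
eef_rot: [-179.7, -0.1, -90.5]
contact_force: [1.7, -0.6, -4.6]
gripper_width: 0.026
```

Call:
send_rows([
  {"travel": [0.035, 0, 0], "spin": 0},
  {"travel": [0.04, 0, 0], "spin": 0},
  {"travel": [0.04, 0, 0], "spin": 0},
  {"travel": [0.04, 0, 0], "spin": 0},
  {"travel": [0.04, 0, 0], "spin": 0},
])

```text
time_s: 6.82
tcp_pos: [0.5291, 0.0963, 0.2028]
eef_rot: [-179.7, 0.1, -90.0]
contact_force: [1.1, 1.1, -4.9]
gripper_width: 0.0256
```

Call:
send_rows([
  {"travel": [0.04, 0, 0], "spin": 0},
  {"travel": [0.04, 0, 0], "spin": 0},
  {"travel": [0.04, 0, 0], "spin": 0},
  {"travel": [0.04, 0, 0], "spin": 0},
  {"travel": [0.04, 0, 0], "spin": 0},
])

```text
time_s: 7.23
tcp_pos: [0.5232, -0.112, 0.2025]
eef_rot: [-179.8, 0.2, -90.0]
contact_force: [1.0, 0.2, -4.1]
gripper_width: 0.0255
```

```bash
python3 -c "
from h import *
to(.5335,-.2574,.15,-90)"
```

```text
t 7.23 tcp [ 0.5232 -0.112   0.2025] yaw -90.0 travel [ 0.1456 -0.01    0.0521] spin 0.03251087844536471 w 0.0255
```

Call:
send_rows([
  {"travel": [0.037, -0.003, 0.01], "spin": 0},
  {"travel": [0.037, -0.003, 0.01], "spin": 0},
  {"travel": [0.037, -0.003, 0.01], "spin": 0},
  {"travel": [0.025, 0, 0.005], "spin": 0},
  {"travel": [0, 0, 0], "spin": 0},
])

```text
time_s: 7.65
tcp_pos: [0.5276, -0.261, 0.1658]
eef_rot: [-180.0, 0.3, -90.3]
contact_force: [1.4, 2.4, -3.9]
gripper_width: 0.026
```

```bash
python3 - <<'E'
from h import *
to(.5335,-.2574,.0625,-90)
im,d=r.capture('scene');cv2.imwrite('pics/s1.png',cv2.resize(im[100:320,80:300],None,fx=2.7,fy=2.7))
im,d=r.capture('wrist');cv2.imwrite('pics/w2.png',im)
for q in r.pinpoint('scene','weight_large')[:2]: print(q['conf'],w2('scene',q['at']).round(4))
E
```

```text
t 7.65 tcp [ 0.5276 -0.261   0.1658] yaw -90.3 travel [-0.0032 -0.0058  0.1034] spin -0.27639202171491206 w 0.026
0.58 [ 0.5258 -0.2579  0.1118]
```

View pics/s1.png

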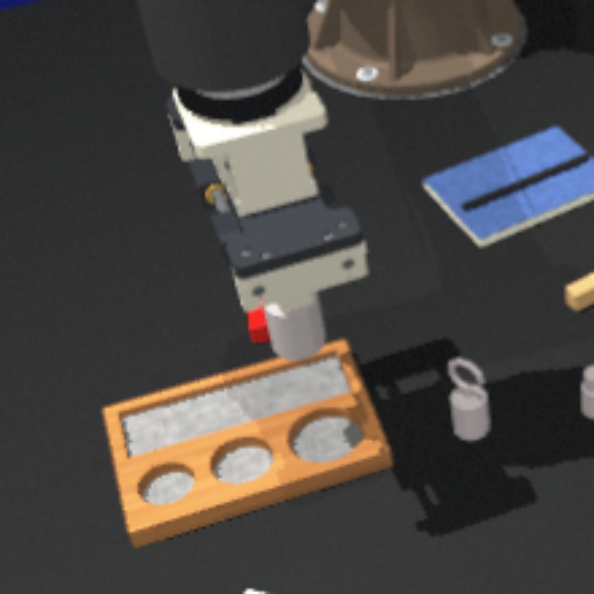

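View pics/w2.png

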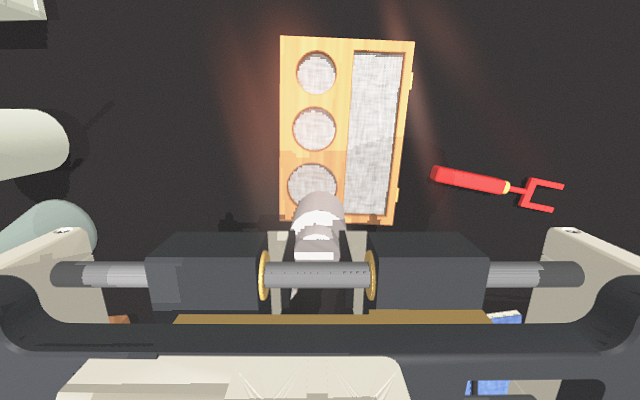

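The weight hangs upright over the case, and its underside height agrees with the prediction to about 2 mm. I'll descend.

Call:
send_rows([
  {"travel": [-0.003, -0.006, 0.02], "spin": 0},
  {"travel": [0, 0, 0.025], "spin": 0},
  {"travel": [0, 0, 0.02], "spin": 0},
  {"travel": [0, 0, 0.01], "spin": 0},
  {"travel": [0, 0, 0], "spin": 0},
])

```text
time_s: 8.22
tcp_pos: [0.5375, -0.2493, 0.094]
eef_rot: [-179.4, 0.3, -89.8]
contact_force: [-0.8, 0.8, -4.4]
gripper_width: 0.0258
```

```bash
python3 -c "
from h import *
to(.5335,-.2574,.0625,-90)"
```

```text
t 8.22 tcp [ 0.5375 -0.2493  0.094 ] yaw -89.8 travel [0.0082 0.0043 0.0315] spin 0.16143445397963774 w 0.0258
```

Call:
send_rows([
  {"travel": [0.008, 0.0043, 0.008], "spin": 0},
  {"travel": [0, 0, 0.004], "spin": 0},
  {"travel": [0, 0, 0], "spin": 0},
])

```text
time_s: 8.47
tcp_pos: [0.5346, -0.256, 0.0837]
eef_rot: [-179.3, 0.2, -89.6]
contact_force: [0.1, 0.0, -4.0]
gripper_width: 0.0259
```

```bash
python3 -c "
from h import *
to(.5335,-.2574,.0625,-90)"
```

```text
t 8.47 tcp [ 0.5346 -0.256   0.0837] yaw -89.6 travel [0.0015 0.0014 0.0212] spin 0.39013412699817707 w 0.0259
```

Call:
send_rows([
  {"travel": [0.002, 0.0015, 0.008], "spin": 0},
  {"travel": [0.001, 0.001, 0.006], "spin": 0},
  {"travel": [0, 0, 0.003], "spin": 0},
  {"travel": [0, 0, 0], "spin": 0},
])

```text
time_s: 8.8
tcp_pos: [0.5337, -0.2595, 0.0677]
eef_rot: [-179.1, 0.2, -89.6]
contact_force: [-0.8, -0.2, -5.8]
gripper_width: 0.0258
```

```bash
python3 -c "
from h import *
to(.5335,-.2574,.0625,-90)"
```

```text
t 8.8 tcp [ 0.5337 -0.2595  0.0677] yaw -89.6 travel [-0.0021  0.0002  0.0052] spin 0.41413166941569557 w 0.0258
```

Call:
send_rows([
  {"travel": [-0.002, 0, 0.004], "spin": 0},
  {"travel": [0, 0, 0.001], "spin": 0},
])

```text
time_s: 8.97
tcp_pos: [0.5338, -0.2576, 0.0626]
eef_rot: [-179.1, 0.2, -89.6]
contact_force: [-0.6, -0.2, -5.6]
gripper_width: 0.0257
```

Call:
send_rows([
  {"travel": [0, 0, 0.0015], "spin": 0},
  {"travel": [0, 0, 0], "spin": 0},
])

```text
time_s: 9.13
tcp_pos: [0.5346, -0.2583, 0.0626]
eef_rot: [-179.0, 0.1, -89.5]
contact_force: [-0.0, -0.3, -5.5]
gripper_width: 0.0257
```

Call:
send_rows([
  {"travel": [0, 0, 0.0025], "spin": 0},
  {"travel": [0, 0, 0.0005], "spin": 0},
])

```text
time_s: 9.3
tcp_pos: [0.5356, -0.2594, 0.0624]
eef_rot: [-178.9, -0.1, -89.4]
contact_force: [-0.6, 0.1, -5.0]
gripper_width: 0.0261
```

Call:
send_rows([
  {"travel": [0, -0.002, 0.004], "spin": 0},
  {"travel": [0, 0, 0.003], "spin": 0},
])

```text
time_s: 9.47
tcp_pos: [0.5383, -0.2617, 0.0619]
eef_rot: [-178.8, -0.3, -89.3]
contact_force: [-10.6, 2.5, 24.6]
gripper_width: 0.0257
```

```bash
python3 - <<'E'
from h import *
to(.5335,-.2574,.0625,-90); print(r.get_state()['contact_force'])
im,d=r.capture('scene');cv2.imwrite('pics/s2.png',cv2.resize(im[200:320,100:280],None,fx=4.4,fy=4.4))
for q in r.pinpoint('scene','weight_large')[:2]: print(q['conf'],w2('scene',q['at']).round(4))
E
```

```text
t 9.47 tcp [ 0.5383 -0.2617  0.0619] yaw -89.3 travel [-0.0043  0.0048 -0.0007] spin 0.7427798210100178 w 0.0257
[-10.62477458   2.49543467  24.58567363]
0.61 [ 0.5325 -0.2601  0.0081]
```

View pics/s2.png

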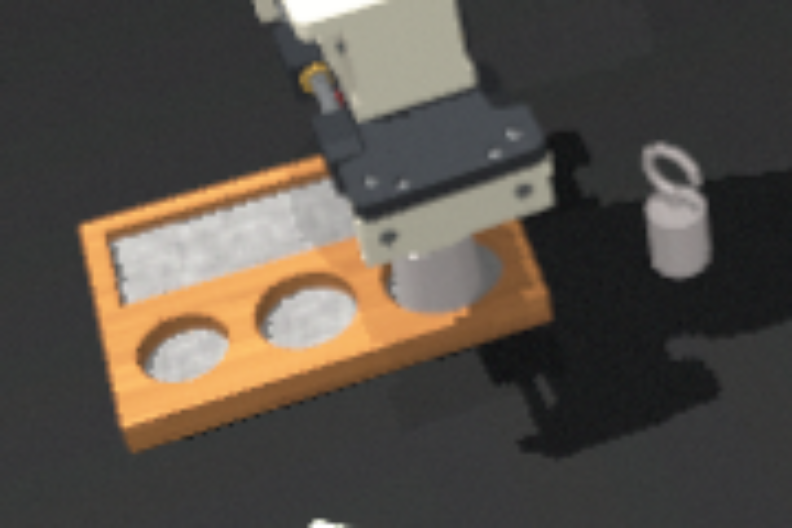

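The weight is in the well and pressing on its floor, with the force rising to +24 N. I'll back off slightly and release.

Call:
send_rows([
  {"travel": [0, 0.001, -0.0015], "spin": 0},
])

```text
time_s: 9.65
tcp_pos: [0.5373, -0.2616, 0.0643]
eef_rot: [-178.7, -0.3, -89.3]
contact_force: [-0.3, -0.4, -6.2]
gripper_width: 0.0258
```

Call:
send_rows([
  {"travel": [0, 0, 0], "spin": 0},
  {"travel": [0, 0, 0], "spin": 0},
  {"travel": [0, 0, 0], "spin": 0},
  {"travel": [0, 0, 0], "spin": 0},
  {"travel": [0, 0, 0], "spin": 0},
], gripper=0.3)

```text
time_s: 10.07
tcp_pos: [0.5399, -0.2619, 0.0655]
eef_rot: [-178.4, -0.4, -89.2]
contact_force: [-0.3, 0.0, 0.1]
gripper_width: 0.0535
```

Call:
send_rows([
  {"travel": [0, 0, -0.02], "spin": 0},
  {"travel": [0, 0, -0.03], "spin": 0},
  {"travel": [0, 0, -0.03], "spin": 0},
  {"travel": [-0.02, 0, -0.03], "spin": 0},
  {"travel": [-0.04, 0, 0], "spin": 0},
])

```text
time_s: 10.48
tcp_pos: [0.5359, -0.204, 0.1754]
eef_rot: [-178.8, -0.4, -89.5]
contact_force: [3.0, 0.9, 0.8]
gripper_width: 0.057
```

```bash
python3 - <<'E'
from h import *
to(.577,.1391,.12,-90); print(r.get_state()['contact_force'],r.get_state()['joints'])
im,d=r.capture('wrist');cv2.imwrite('pics/w3.png',im)
for q in r.pinpoint('wrist','weight_large')[:2]: print(q['conf'],w2('wrist',q['at']).round(4))
E
```

```text
t 10.48 tcp [ 0.5359 -0.204   0.1754] yaw -89.5 travel [-0.3431 -0.043   0.054 ] spin 0.5053392007479403 w 0.057
[2.97023056 0.93418098 0.78495672] [ -1.04432413  12.54379417 -17.75058825   0.42081504 -58.51722116
   1.3376396 ]
0.6 [ 0.5283 -0.2574  0.0013]
```

Call:
send_rows([
  {"travel": [-0.04, -0.006, 0], "spin": 0},
  {"travel": [-0.04, -0.006, 0], "spin": 0},
  {"travel": [-0.04, -0.006, 0], "spin": 0},
  {"travel": [-0.04, -0.006, 0], "spin": 0},
  {"travel": [-0.04, -0.006, 0], "spin": 0},
])

```text
time_s: 11.0
tcp_pos: [0.5617, 0.0013, 0.1717]
eef_rot: [-178.9, -0.2, -89.7]
contact_force: [1.1, -1.0, 0.2]
gripper_width: 0.0569
```

Call:
send_rows([
  {"travel": [-0.04, -0.004, 0.01], "spin": 0},
  {"travel": [-0.04, 0, 0.01], "spin": 0},
  {"travel": [-0.035, 0, 0.015], "spin": 0},
  {"travel": [-0.01, 0, 0.01], "spin": 0},
  {"travel": [0, 0, 0], "spin": 0},
])

```text
time_s: 11.42
tcp_pos: [0.5685, 0.1369, 0.1257]
eef_rot: [-178.6, -0.2, -89.3]
contact_force: [-0.8, -0.6, -1.2]
gripper_width: 0.0568
```

```bash
python3 - <<'E'
from h import *
to(.577,.1391,.037,-90)
c=cal('wrist')
im,d=r.capture('wrist');cv2.imwrite('pics/w4.png',im)
for q in r.pinpoint('wrist','weight_medium')[:2]: print(q['conf'],w2('wrist',q['at'],c).round(4))
f=c; P=lambda p:(lambda q:(c[0]*q[0]/q[2]+c[1],c[0]*q[1]/q[2]+c[2]))(Rm(c[5]).T@(np.array(p)-c[4]))
print('expect px',P([.577,.1391,.051]))
E
```

```text
t 11.42 tcp [0.5685 0.1369 0.1257] yaw -89.3 travel [-0.0024 -0.0064  0.0889] spin 0.6766152662739557 w 0.0568
0.65 [0.5712 0.1442 0.0008]
expect px (np.float64(308.53530681903027), np.float64(209.86340627445205))
```

View pics/w4.png

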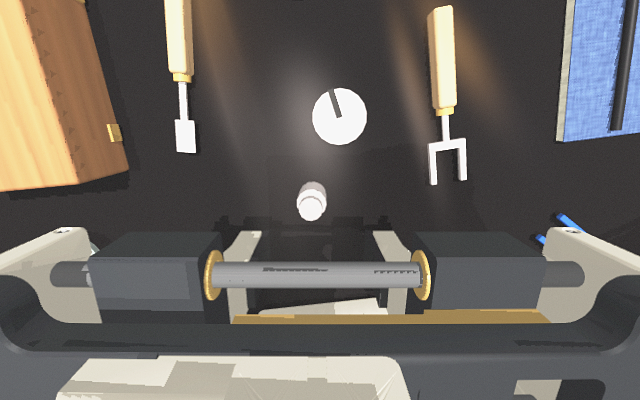

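The medium knob is at (312,208), within 4 px of where I expected it. I'll descend.

Call:
send_rows([
  {"travel": [-0.001, -0.002, 0.02], "spin": 0.6},
  {"travel": [0, 0, 0.025], "spin": 0},
  {"travel": [0, 0, 0.02], "spin": 0},
  {"travel": [0, 0, 0.008], "spin": 0},
])

```text
time_s: 11.85
tcp_pos: [0.5775, 0.1324, 0.0582]
eef_rot: [-178.0, 0.1, -90.2]
contact_force: [-0.4, -0.7, -0.1]
gripper_width: 0.0569
```

```bash
python3 -c "
from h import *
to(.574,.1385,.037,-90)"
```

```text
t 11.85 tcp [0.5775 0.1324 0.0582] yaw -90.2 travel [-0.006   0.0043  0.0211] spin -0.20906489039494147 w 0.0569
```

Call:
send_rows([
  {"travel": [-0.006, 0.004, 0.01], "spin": 0},
  {"travel": [0, 0, 0.009], "spin": 0},
])

```text
time_s: 12.02
tcp_pos: [0.5753, 0.1356, 0.0396]
eef_rot: [-178.0, 0.1, -90.4]
contact_force: [-0.3, -1.3, 1.0]
gripper_width: 0.0571
```

```bash
python3 -c "
from h import *
to(.574,.1385,.037,-90)"
```

```text
t 12.02 tcp [0.5753 0.1356 0.0396] yaw -90.4 travel [-0.0028  0.0014  0.0025] spin -0.400886300884423 w 0.0571
```

Call:
send_rows([
  {"travel": [-0.003, 0.001, 0.0025], "spin": 0},
  {"travel": [0, 0, 0.0005], "spin": 0},
  {"travel": [0, 0, 0.0005], "spin": 0},
  {"travel": [0, 0, 0.0005], "spin": 0},
], gripper=-1, squeeze=25)

```text
time_s: 12.35
tcp_pos: [0.5756, 0.1363, 0.0364]
eef_rot: [-177.9, 0.1, -90.5]
contact_force: [0.3, -0.3, 0.7]
gripper_width: 0.0353
```

Call:
send_rows([
  {"travel": [0, 0, 0.0005], "spin": 0},
  {"travel": [0, 0, 0], "spin": 0},
  {"travel": [0, 0, 0], "spin": 0},
  {"travel": [0, 0, 0], "spin": 0},
])

```text
time_s: 12.68
tcp_pos: [0.5765, 0.1364, 0.0376]
eef_rot: [-177.8, 0.2, -90.5]
contact_force: [-0.1, -0.5, -1.3]
gripper_width: 0.0194
```

Call:
send_rows([
  {"travel": [0, 0, -0.01], "spin": 0},
  {"travel": [0, 0, -0.03], "spin": 0},
  {"travel": [0, 0, -0.04], "spin": 0},
  {"travel": [0.02, 0, -0.03], "spin": 0},
  {"travel": [0.035, 0.003, -0.01], "spin": 0},
])

```text
time_s: 13.1
tcp_pos: [0.5663, 0.0827, 0.1599]
eef_rot: [-178.3, -0.2, -90.3]
contact_force: [0.8, -0.2, -1.8]
gripper_width: 0.0193
```

Call:
send_rows([
  {"travel": [0.04, 0.003, 0], "spin": 0},
  {"travel": [0.04, 0.003, 0], "spin": 0},
  {"travel": [0.04, 0.003, 0], "spin": 0},
  {"travel": [0.04, 0.003, 0], "spin": 0},
  {"travel": [0.04, 0.003, 0], "spin": 0},
])

```text
time_s: 13.52
tcp_pos: [0.5518, -0.1212, 0.1702]
eef_rot: [-177.5, 0.1, -89.7]
contact_force: [1.3, 0.1, -1.5]
gripper_width: 0.0199
```

Call:
send_rows([
  {"travel": [0.04, 0.003, 0], "spin": 0},
  {"travel": [0.04, 0.003, 0], "spin": 0},
  {"travel": [0.04, 0.003, 0], "spin": 0},
  {"travel": [0.04, 0.003, 0], "spin": 0},
  {"travel": [0.02, 0, 0], "spin": 0},
])

```text
time_s: 13.93
tcp_pos: [0.5368, -0.3111, 0.1744]
eef_rot: [-177.3, 0.1, -89.7]
contact_force: [0.7, 0.8, -1.3]
gripper_width: 0.0197
```

```bash
python3 -c "
from h import *
to(.5309,-.3202,.11,-90)
r.capture('scene')
for q in r.pinpoint('scene','weight_medium')[:2]: print(q['conf'],w2('scene',q['at']).round(4))
for q in r.pinpoint('scene','weight_large')[:2]: print(q['conf'],w2('scene',q['at']).round(4))
"
```

```text
t 13.93 tcp [ 0.5368 -0.3111  0.1744] yaw -89.7 travel [0.0091 0.009  0.064 ] spin 0.274449450395565 w 0.0197
0.5 [ 0.5349 -0.3127  0.1363]
0.75 [ 0.5316 -0.2613  0.0064]
0.58 [ 5.816e-01 -5.560e-02 -5.000e-04]
```

Call:
send_rows([
  {"travel": [0.007, 0.006, 0.025], "spin": 0},
  {"travel": [0, 0, 0.03], "spin": 0},
  {"travel": [0, 0, 0.025], "spin": 0},
  {"travel": [0, 0, 0.015], "spin": 0},
  {"travel": [0, 0, 0.005], "spin": 0},
])

```text
time_s: 14.5
tcp_pos: [0.5382, -0.3135, 0.076]
eef_rot: [-176.9, 0.0, -89.7]
contact_force: [-0.2, -0.6, -2.1]
gripper_width: 0.0195
```

```bash
python3 -c "
from h import *
to(.5309,-.3202,.044,-90)"
```

```text
t 14.5 tcp [ 0.5382 -0.3135  0.076 ] yaw -89.7 travel [0.0067 0.009  0.0315] spin 0.3161277647455023 w 0.0195
```

Call:
send_rows([
  {"travel": [0.007, 0.008, 0.008], "spin": 0},
  {"travel": [0.001, 0.002, 0.007], "spin": 0},
  {"travel": [0, 0, 0.003], "spin": 0},
])

```text
time_s: 14.75
tcp_pos: [0.5293, -0.3194, 0.0573]
eef_rot: [-176.9, 0.0, -89.5]
contact_force: [-0.7, 0.3, -2.2]
gripper_width: 0.0198
```

```bash
python3 -c "
from h import *
to(.5309,-.3202,.044,-90)"
```

```text
t 14.75 tcp [ 0.5293 -0.3194  0.0573] yaw -89.5 travel [ 0.0008 -0.0009  0.0134] spin 0.5320630103629469 w 0.0198
```

Call:
send_rows([
  {"travel": [0, -0.001, 0.006], "spin": 0},
  {"travel": [0, 0, 0.005], "spin": 0},
  {"travel": [0, 0, 0.002], "spin": 0},
])

```text
time_s: 15.0
tcp_pos: [0.5324, -0.3193, 0.0454]
eef_rot: [-176.7, -0.0, -89.4]
contact_force: [0.6, 0.2, -2.5]
gripper_width: 0.0197
```

Call:
send_rows([
  {"travel": [0, 0, 0.002], "spin": 0},
  {"travel": [0, 0, 0.001], "spin": 0},
])

```text
time_s: 15.17
tcp_pos: [0.5337, -0.3197, 0.0432]
eef_rot: [-176.7, -0.1, -89.4]
contact_force: [-2.5, -1.0, 8.1]
gripper_width: 0.0198
```

Call:
send_rows([
  {"travel": [0, 0, 0], "spin": 0},
  {"travel": [0, 0, 0], "spin": 0},
  {"travel": [0, 0, 0], "spin": 0},
  {"travel": [0, 0, 0], "spin": 0},
], gripper=0.1)

```text
time_s: 15.5
tcp_pos: [0.5352, -0.3202, 0.0448]
eef_rot: [-176.5, -0.2, -89.4]
contact_force: [-0.5, -0.4, 1.0]
gripper_width: 0.0407
```

Call:
send_rows([
  {"travel": [0, 0, -0.015], "spin": 0},
  {"travel": [0, 0, -0.03], "spin": 0},
  {"travel": [0, 0, -0.035], "spin": 0},
  {"travel": [-0.01, 0, -0.035], "spin": 0},
  {"travel": [-0.04, 0, 0], "spin": 0},
])

```text
time_s: 15.92
tcp_pos: [0.5265, -0.2728, 0.1611]
eef_rot: [-176.8, -0.1, -89.6]
contact_force: [3.3, 0.3, 2.2]
gripper_width: 0.0479
```

```bash
python3 - <<'E'
from h import *
to(.5874,-.0571,.14,-90)
im,d=r.capture('wrist');cv2.imwrite('pics/w5.png',im)
for t in('weight_large','weight_medium'):
  for q in r.pinpoint('wrist',t)[:2]: print(t,q['conf'],w2('wrist',q['at']).round(4))
E
```

```text
t 15.92 tcp [ 0.5265 -0.2728  0.1611] yaw -89.6 travel [-0.2154 -0.0611  0.0241] spin 0.3875830625725172 w 0.0479
weight_large 0.66 [ 0.527  -0.2554 -0.0026]
weight_medium 0.59 [ 0.5294 -0.3075  0.001 ]
```

Call:
send_rows([
  {"travel": [-0.036, -0.011, 0], "spin": 0},
  {"travel": [-0.036, -0.011, 0], "spin": 0},
  {"travel": [-0.036, -0.011, 0], "spin": 0},
  {"travel": [-0.036, -0.011, 0], "spin": 0},
  {"travel": [-0.036, -0.011, 0.005], "spin": 0},
])

```text
time_s: 16.48
tcp_pos: [0.5775, -0.0885, 0.1542]
eef_rot: [-177.2, 0.1, -90.0]
contact_force: [0.8, -0.6, 0.2]
gripper_width: 0.048
```

Call:
send_rows([
  {"travel": [-0.032, -0.011, 0.01], "spin": 0},
  {"travel": [-0.005, 0, 0.01], "spin": 0},
  {"travel": [0, 0, 0], "spin": 0},
])

```text
time_s: 16.73
tcp_pos: [0.5922, -0.0449, 0.1331]
eef_rot: [-177.1, 0.1, -89.7]
contact_force: [-0.7, -0.4, -0.9]
gripper_width: 0.0489
```

```bash
python3 - <<'E'
from h import *
to(.5874,-.0571,.0295,-90)
c=cal('wrist')
im,d=r.capture('wrist')
for q in r.pinpoint('wrist','weight_small')[:2]: print(q['conf'],w2('wrist',q['at'],c).round(4))
q=Rm(c[5]).T@(np.array([.5874,-.0571,.042])-c[4]); u,v=c[0]*q[0]/q[2]+c[1],c[0]*q[1]/q[2]+c[2]; print(u,v)
g=cv2.resize(im[int(v)-50:int(v)+50,int(u)-60:int(u)+60],None,fx=5,fy=5); cv2.imwrite('pics/w6.png',g); print(int(u)-60,int(v)-50)
E
```

```text
t 16.73 tcp [ 0.5922 -0.0449  0.1331] yaw -89.7 travel [0.0123 0.0101 0.1032] spin 0.29776282109132524 w 0.0489
0.66 [ 0.5864 -0.0578 -0.004 ]
326.84128581895123 188.88053440558662
266 138
```

View pics/w6.png

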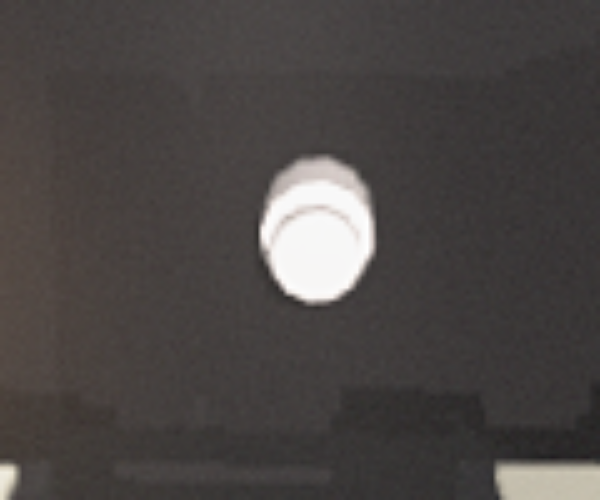

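The small knob is at (329,189), within 2.5 px of expected. I'll descend.

Call:
send_rows([
  {"travel": [0.008, 0.009, 0.02], "spin": 0},
  {"travel": [0, 0, 0.03], "spin": 0},
  {"travel": [0, 0, 0.025], "spin": 0},
  {"travel": [0, 0, 0.008], "spin": 0},
])

```text
time_s: 17.17
tcp_pos: [0.5913, -0.0599, 0.0548]
eef_rot: [-176.5, 0.1, -90.0]
contact_force: [-0.9, -0.3, -1.3]
gripper_width: 0.0483
```

```bash
python3 -c "
from h import *
to(.5857,-.0575,.0295,-90)"
```

```text
t 17.17 tcp [ 0.5913 -0.0599  0.0548] yaw -90.0 travel [-0.0024  0.0071  0.0249] spin 0.012800631118594197 w 0.0483
```

Call:
send_rows([
  {"travel": [-0.0015, 0.006, 0.01], "spin": 0},
  {"travel": [-0.001, 0.001, 0.01], "spin": 0},
  {"travel": [0, 0, 0.002], "spin": 0},
])

```text
time_s: 17.42
tcp_pos: [0.5853, -0.0616, 0.0318]
eef_rot: [-176.5, 0.0, -90.2]
contact_force: [-0.9, -0.4, 0.5]
gripper_width: 0.048
```

```bash
python3 -c "
from h import *
to(.5857,-.0575,.0295,-90)"
```

```text
t 17.42 tcp [ 0.5853 -0.0616  0.0318] yaw -90.2 travel [-0.0041 -0.0002  0.0023] spin -0.23963427295805673 w 0.048
```

Call:
send_rows([
  {"travel": [-0.004, 0, 0.0015], "spin": 0},
  {"travel": [0, 0, 0.0005], "spin": 0},
  {"travel": [0, 0, 0.0005], "spin": 0},
  {"travel": [0, 0, 0.0005], "spin": 0},
], gripper=-1, squeeze=20)

```text
time_s: 17.75
tcp_pos: [0.5877, -0.0585, 0.0312]
eef_rot: [-176.3, 0.0, -90.3]
contact_force: [-0.5, -0.8, -0.3]
gripper_width: 0.0271
```

Call:
send_rows([
  {"travel": [0, 0, 0.0005], "spin": 0},
  {"travel": [0, 0, 0], "spin": 0},
  {"travel": [0, 0, 0], "spin": 0},
  {"travel": [0, 0, 0], "spin": 0},
])

```text
time_s: 18.08
tcp_pos: [0.5888, -0.0579, 0.0322]
eef_rot: [-176.2, 0.0, -90.3]
contact_force: [0.8, -0.3, -0.5]
gripper_width: 0.0156
```

Call:
send_rows([
  {"travel": [0, 0, -0.01], "spin": 0},
  {"travel": [0, 0, -0.03], "spin": 0},
  {"travel": [0, 0, -0.04], "spin": 0},
  {"travel": [0.01, 0.002, -0.035], "spin": 0},
  {"travel": [0.035, 0.006, -0.005], "spin": 0},
])

```text
time_s: 18.5
tcp_pos: [0.571, -0.101, 0.1553]
eef_rot: [-176.6, -0.1, -90.0]
contact_force: [1.9, -1.3, -1.5]
gripper_width: 0.0158
```

Call:
send_rows([
  {"travel": [0.039, 0.007, 0], "spin": 0},
  {"travel": [0.039, 0.007, 0], "spin": 0},
  {"travel": [0.039, 0.007, 0], "spin": 0},
  {"travel": [0.039, 0.007, 0], "spin": 0},
  {"travel": [0.039, 0.007, 0], "spin": 0},
])

```text
time_s: 18.92
tcp_pos: [0.5377, -0.3005, 0.1647]
eef_rot: [-175.8, -0.2, -89.4]
contact_force: [1.2, 0.3, -0.2]
gripper_width: 0.0154
```

Call:
send_rows([
  {"travel": [0.039, 0.007, 0], "spin": 0},
  {"travel": [0.03, 0.004, 0], "spin": 0},
  {"travel": [0, 0, 0], "spin": 0},
])

```text
time_s: 19.17
tcp_pos: [0.5242, -0.3787, 0.1668]
eef_rot: [-175.7, -0.2, -89.6]
contact_force: [0.3, 1.2, -0.4]
gripper_width: 0.0157
```

```bash
python3 -c "
from h import *
to(.5285,-.3752,.06,-90)
r.capture('scene')
for t in ('weight_small','weight_medium','weight_large'):
  for q in r.pinpoint('scene',t)[:2]: print(t,q['conf'],w2('scene',q['at']).round(4))
"
```

```text
t 19.17 tcp [ 0.5242 -0.3787  0.1668] yaw -89.6 travel [-0.0039  0.0036  0.1068] spin 0.36107384807372966 w 0.0157
weight_small 0.45 [ 0.523  -0.3727  0.1364]
weight_medium 0.79 [ 0.533  -0.3153  0.0079]
weight_large 0.82 [ 0.5346 -0.2601  0.0037]
```

Call:
send_rows([
  {"travel": [0, 0.002, 0.025], "spin": 0},
  {"travel": [0, 0.001, 0.03], "spin": 0},
  {"travel": [0, 0, 0.025], "spin": 0},
  {"travel": [0, 0, 0.01], "spin": 0},
  {"travel": [0, 0, 0], "spin": 0},
])

```text
time_s: 19.78
tcp_pos: [0.5335, -0.3676, 0.0787]
eef_rot: [-175.3, -0.3, -88.9]
contact_force: [-0.8, -0.6, -1.4]
gripper_width: 0.0161
```

```bash
python3 -c "
from h import *
to(.5285,-.377,.0385,-90)
"
```

```text
t 19.78 tcp [ 0.5335 -0.3676  0.0787] yaw -88.9 travel [0.0091 0.0084 0.0397] spin 1.074289489502405 w 0.0161
```

Call:
send_rows([
  {"travel": [0.007, 0.007, 0.01], "spin": 0},
  {"travel": [0.002, 0.003, 0.012], "spin": 0},
  {"travel": [0, 0, 0.004], "spin": 0},
])

```text
time_s: 20.03
tcp_pos: [0.528, -0.3758, 0.0539]
eef_rot: [-175.1, -0.4, -88.7]
contact_force: [-0.2, 0.2, -1.7]
gripper_width: 0.0158
```

```bash
python3 -c "
from h import *
to(.5265,-.3752,.0385,-90)
"
```

```text
t 20.03 tcp [ 0.528  -0.3758  0.0539] yaw -88.7 travel [-0.0008  0.0028  0.0152] spin 1.3483194727963337 w 0.0158
```

Call:
send_rows([
  {"travel": [0, 0.002, 0.007], "spin": 0},
  {"travel": [0, 0.001, 0.006], "spin": 0},
  {"travel": [0, 0, 0.001], "spin": 0},
])

```text
time_s: 20.28
tcp_pos: [0.5265, -0.3765, 0.0392]
eef_rot: [-175.1, -0.5, -88.7]
contact_force: [0.0, -0.5, -1.4]
gripper_width: 0.0154
```

Call:
send_rows([
  {"travel": [0, 0, 0.002], "spin": 0},
  {"travel": [0, 0, 0.001], "spin": 0},
])

```text
time_s: 20.45
tcp_pos: [0.5273, -0.3772, 0.0372]
eef_rot: [-175.0, -0.5, -88.7]
contact_force: [-4.1, 0.2, 9.2]
gripper_width: 0.0157
```

Call:
send_rows([
  {"travel": [0, 0, 0], "spin": 0},
  {"travel": [0, 0, 0], "spin": 0},
  {"travel": [0, 0, 0], "spin": 0},
  {"travel": [0, 0, 0], "spin": 0},
], gripper=0.0)

```text
time_s: 20.78
tcp_pos: [0.5286, -0.3781, 0.0389]
eef_rot: [-174.8, -0.6, -88.6]
contact_force: [-0.4, 0.1, 0.2]
gripper_width: 0.0367
```

Call:
send_rows([
  {"travel": [0, 0, -0.015], "spin": 0},
  {"travel": [0, 0, -0.03], "spin": 0},
  {"travel": [0, 0, -0.035], "spin": 0},
  {"travel": [-0.02, 0.01, -0.035], "spin": 0},
  {"travel": [-0.04, 0.01, 0], "spin": 0},
])

```text
time_s: 21.2
tcp_pos: [0.4974, -0.3204, 0.1522]
eef_rot: [-175.1, -0.6, -88.8]
contact_force: [2.1, 1.2, 1.6]
gripper_width: 0.0436
```

Call:
send_rows([
  {"travel": [-0.04, 0.01, 0], "spin": 0},
  {"travel": [-0.04, 0.01, 0], "spin": 0},
  {"travel": [-0.04, 0, 0], "spin": 0},
  {"travel": [-0.04, 0, 0], "spin": 0},
  {"travel": [-0.04, 0, 0], "spin": 0},
])

```text
time_s: 21.62
tcp_pos: [0.4718, -0.1159, 0.1524]
eef_rot: [-174.6, -0.6, -89.2]
contact_force: [0.8, 0.0, -0.2]
gripper_width: 0.0437
```

Call:
send_rows([
  {"travel": [-0.04, 0, 0], "spin": -5},
  {"travel": [-0.04, 0, 0], "spin": -5},
  {"travel": [0, 0, 0], "spin": 0},
])

```text
time_s: 21.87
tcp_pos: [0.4672, -0.0269, 0.1532]
eef_rot: [-174.4, -1.5, -78.5]
contact_force: [-0.6, -0.7, -0.1]
gripper_width: 0.0437
```

```bash
python3 - <<'E'
from h import *
to(.4634,.0143,.1,-79.7)
im,d=r.capture('scene');cv2.imwrite('pics/s3.png',cv2.resize(im[200:320,100:280],None,fx=4.4,fy=4.4))
for t in('weight_small','weight_medium','weight_large'):
  for q in r.pinpoint('scene',t)[:2]: print(t,q['conf'],w2('scene',q['at']).round(4))
E
```

```text
t 21.87 tcp [ 0.4672 -0.0269  0.1532] yaw -78.5 travel [-0.0425  0.0006  0.0523] spin 1.1751766797712548 w 0.0437
weight_small 0.58 [0.6927 0.0155 0.0012]
weight_small 0.52 [ 0.5263 -0.3718  0.0074]
weight_medium 0.68 [5.502e-01 5.740e-02 1.000e-04]
weight_medium 0.58 [ 0.5304 -0.3194  0.0082]
weight_large 0.77 [ 0.5331 -0.26    0.008 ]
```

View pics/s3.png

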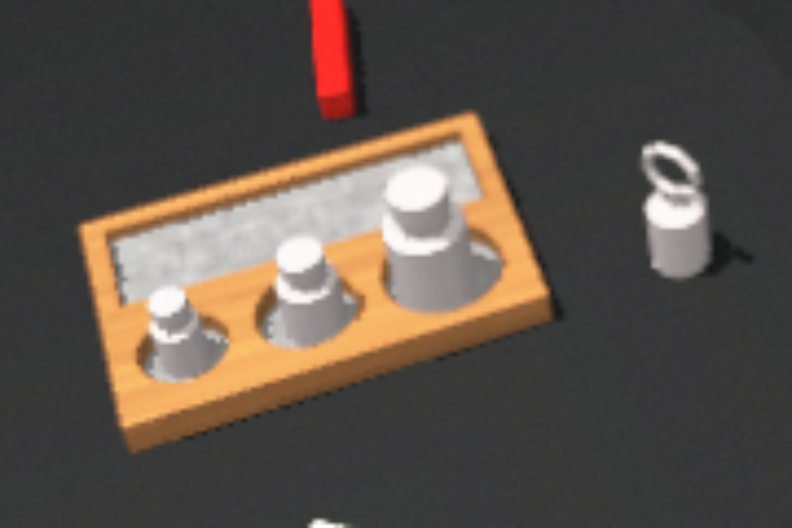

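All three weights stand upright in their wells. Next is the fork.

Call:
send_rows([
  {"travel": [-0.021, -0.002, 0.01], "spin": 1.2},
  {"travel": [-0.021, -0.002, 0.02], "spin": 0},
  {"travel": [0, 0, 0.01], "spin": 0},
  {"travel": [0, 0, 0], "spin": 0},
])

```text
time_s: 22.4
tcp_pos: [0.4693, 0.0048, 0.1117]
eef_rot: [-174.3, -1.3, -81.3]
contact_force: [-0.1, 0.1, -0.4]
gripper_width: 0.044
```

```bash
python3 - <<'E'
from h import *
to(.4634,.0143,.0125,-79.7)
c=cal('wrist')
im,d=r.capture('wrist');cv2.imwrite('pics/w7.png',im);np.save('pics/w7.npy',d);print(c)
for q in r.pinpoint('wrist','lifter')[:2]: print(q['conf'],w2('wrist',q['at'],c).round(4))
for p in([.4706,-.0278,.02],[.4634,.0143,.02],[.4553,.0565,.02]):
  q=Rm(c[5]).T@(np.array(p)-c[4]); print(c[0]*q[0]/q[2]+c[1],c[0]*q[1]/q[2]+c[2])
E
```

```text
t 22.4 tcp [0.4693 0.0048 0.1117] yaw -81.3 travel [-0.0126  0.0141  0.0981] spin -1.5668816387670859 w 0.044
(np.float64(285.19420850562324), 316.77092855197236, 198.00967475541546, -0.012624978283869203, array([ 0.46463892, -0.06905554,  0.27088334]), array([ 165.12926519,    5.59878268, -171.14960017]))
0.71 [0.4585 0.0477 0.0008]
330.6495373941186 168.81002700334795
330.7615107535839 214.69147611618925
331.7693659935375 257.19481052696864
```

View pics/w7.png

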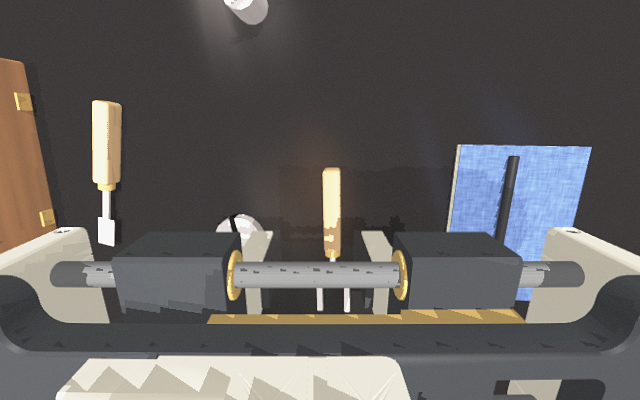

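The handle's end is at (332,169), as predicted, and the handle is lined up with the tool. I'll descend.

Call:
send_rows([
  {"travel": [-0.006, 0.007, 0.02], "spin": -1.5},
  {"travel": [-0.003, 0.003, 0.025], "spin": 0},
  {"travel": [-0.002, 0.002, 0.02], "spin": 0},
  {"travel": [0, 0, 0.005], "spin": 0},
])

```text
time_s: 22.83
tcp_pos: [0.4684, 0.0105, 0.0454]
eef_rot: [-173.7, -1.4, -80.2]
contact_force: [-0.1, -0.6, 0.3]
gripper_width: 0.0435
```

```bash
python3 -c "
from h import *
to(.4634,.0143,.0125,-79.7)
"
```

```text
t 22.83 tcp [0.4684 0.0105 0.0454] yaw -80.2 travel [-0.0053  0.0079  0.0321] spin -0.488323375576897 w 0.0435
```

Call:
send_rows([
  {"travel": [-0.003, 0.005, 0.012], "spin": -0.5},
  {"travel": [-0.002, 0.003, 0.012], "spin": 0},
  {"travel": [0, 0, 0.004], "spin": 0},
])

```text
time_s: 23.08
tcp_pos: [0.4651, 0.0118, 0.0178]
eef_rot: [-173.6, -1.4, -79.9]
contact_force: [-0.6, 0.2, 0.1]
gripper_width: 0.0435
```

```bash
python3 -c "
from h import *
to(.4634,.0143,.0125,-79.7)
"
```

```text
t 23.08 tcp [0.4651 0.0118 0.0178] yaw -79.9 travel [-0.0029  0.0018  0.0051] spin -0.23890402991764859 w 0.0435
```

Call:
send_rows([
  {"travel": [-0.003, 0.002, 0.005], "spin": 0},
  {"travel": [0, 0, 0.001], "spin": 0},
  {"travel": [0, 0, 0.0005], "spin": 0},
  {"travel": [0, 0, 0.0005], "spin": 0},
], gripper=-1, squeeze=18)

```text
time_s: 23.42
tcp_pos: [0.4657, 0.0135, 0.0124]
eef_rot: [-173.4, -1.5, -80.1]
contact_force: [0.0, 0.0, 0.4]
gripper_width: 0.0224
```

Call:
send_rows([
  {"travel": [0, 0, 0.0005], "spin": 0},
  {"travel": [0, 0, 0], "spin": 0},
  {"travel": [0, 0, 0], "spin": 0},
])

```text
time_s: 23.67
tcp_pos: [0.4668, 0.0138, 0.0132]
eef_rot: [-173.3, -1.4, -80.1]
contact_force: [-1.1, 0.2, -0.9]
gripper_width: 0.0158
```

Call:
send_rows([
  {"travel": [0, 0, -0.01], "spin": 0},
  {"travel": [0, 0, -0.02], "spin": 0},
  {"travel": [0, 0, -0.03], "spin": 0},
  {"travel": [0, 0, -0.02], "spin": 0},
  {"travel": [0, 0, 0], "spin": 0},
])

```text
time_s: 24.08
tcp_pos: [0.4555, 0.0137, 0.0948]
eef_rot: [-173.6, -1.5, -80.1]
contact_force: [0.7, -0.2, -0.3]
gripper_width: 0.0157
```

```bash
python3 - <<'E'
from h import *
to(.4687,-.3446,.12,-92.5)
im,d=r.capture('scene');cv2.imwrite('pics/s4.png',cv2.resize(im[120:280,200:400],None,fx=4,fy=3.75))
for q in r.pinpoint('scene','lifter')[:3]: print(q['conf'],w2('scene',q['at']).round(4))
E
```

```text
t 24.08 tcp [0.4555 0.0137 0.0948] yaw -80.1 travel [ 0.3557  0.0467 -0.0213] spin 12.43797389942722 w 0.0157
0.76 [ 0.3226 -0.2595  0.0022]
0.66 [0.4496 0.052  0.0843]
0.47 [0.2757 0.2098 0.0023]
```

View pics/s4.png

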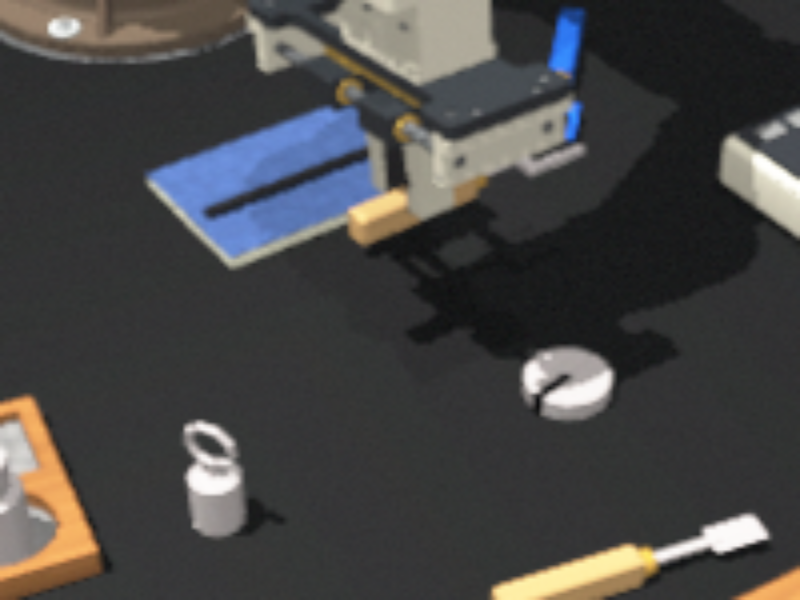

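The fork is gripped and level. I'll turn it and carry it to the trough.

Call:
send_rows([
  {"travel": [0, 0, -0.01], "spin": 6.2},
  {"travel": [0, 0, -0.01], "spin": 6.2},
  {"travel": [0.03, 0, 0], "spin": 0},
  {"travel": [0.04, 0, 0], "spin": 0},
  {"travel": [0.04, 0, 0], "spin": 0},
])

```text
time_s: 24.6
tcp_pos: [0.4458, -0.0949, 0.1089]
eef_rot: [-173.8, -0.2, -92.7]
contact_force: [1.2, 0.3, -0.9]
gripper_width: 0.0158
```

Call:
send_rows([
  {"travel": [0.04, 0, 0], "spin": 0},
  {"travel": [0.04, 0, 0], "spin": 0},
  {"travel": [0.04, 0, 0], "spin": 0},
  {"travel": [0.04, 0, 0], "spin": 0},
  {"travel": [0.03, 0, 0], "spin": 0},
])

```text
time_s: 25.02
tcp_pos: [0.4323, -0.2935, 0.103]
eef_rot: [-174.2, -0.1, -92.5]
contact_force: [1.5, -0.7, 0.1]
gripper_width: 0.016
```

```bash
python3 -c "
from h import *
to(.4687,-.3446,.08,-92.5)
"
```

```text
t 25.02 tcp [ 0.4323 -0.2935  0.103 ] yaw -92.5 travel [ 0.0494 -0.0361  0.0269] spin -0.0024578471348348785 w 0.016
```

Call:
send_rows([
  {"travel": [0.022, -0.018, 0], "spin": 0},
  {"travel": [0.018, -0.015, 0], "spin": 0},
  {"travel": [0, 0, 0], "spin": 0},
])

```text
time_s: 25.27
tcp_pos: [0.46, -0.3428, 0.1004]
eef_rot: [-174.6, -0.0, -93.0]
contact_force: [1.2, -0.7, 0.5]
gripper_width: 0.0162
```

```bash
python3 - <<'E'
from h import *
to(.468,-.3446,.05,-92.5)
c=cal('scene')
im,d=r.capture('scene');cv2.imwrite('pics/s5.png',cv2.resize(im[180:320,90:290],None,fx=4,fy=4))
for q in r.pinpoint('scene','lifter')[:3]: print(q['conf'],w2('scene',q['at']).round(4))
E
```

```text
t 25.27 tcp [ 0.46   -0.3428  0.1004] yaw -93.0 travel [ 0.0013 -0.0034  0.051 ] spin -0.4506505171184898 w 0.0162
0.75 [0.2736 0.2096 0.0023]
0.72 [ 0.4593 -0.3083  0.0908]
0.59 [ 0.3224 -0.2567  0.0045]
```

View pics/s5.png

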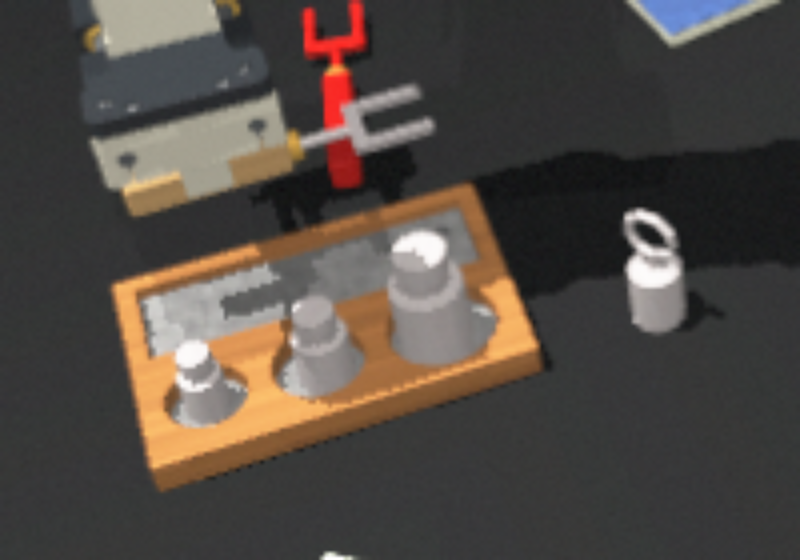

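Call:
send_rows([
  {"travel": [0.001, -0.002, 0.02], "spin": 0},
  {"travel": [0, 0, 0.02], "spin": 0},
  {"travel": [0, 0, 0.01], "spin": 0},
  {"travel": [0, 0, 0], "spin": 0},
])

```text
time_s: 25.7
tcp_pos: [0.4614, -0.3383, 0.0461]
eef_rot: [-175.0, 0.2, -92.9]
contact_force: [-0.2, 0.6, -0.7]
gripper_width: 0.0156
```

```bash
python3 -c "
from h import *
to(.468,-.3446,.0235,-92.5)
"
```

```text
t 25.7 tcp [ 0.4614 -0.3383  0.0461] yaw -92.9 travel [ 0.006  -0.005   0.0231] spin -0.4290463267959268 w 0.0156
```

Call:
send_rows([
  {"travel": [0.006, -0.005, 0.006], "spin": -0.4},
  {"travel": [0.001, -0.001, 0.005], "spin": 0},
  {"travel": [0, 0, 0.002], "spin": 0},
])

```text
time_s: 25.95
tcp_pos: [0.4684, -0.3445, 0.0335]
eef_rot: [-175.0, 0.1, -92.3]
contact_force: [-0.4, 0.8, 0.6]
gripper_width: 0.0158
```

```bash
python3 -c "
from h import *
to(.468,-.3446,.0235,-92.5)
"
```

```text
t 25.95 tcp [ 0.4684 -0.3445  0.0335] yaw -92.3 travel [0.0001 0.0012 0.0099] spin 0.1666253306434271 w 0.0158
```

Call:
send_rows([
  {"travel": [0, 0.001, 0.005], "spin": 0},
  {"travel": [0, 0, 0.003], "spin": 0},
])

```text
time_s: 26.12
tcp_pos: [0.4689, -0.3447, 0.0258]
eef_rot: [-174.9, 0.1, -92.3]
contact_force: [-0.8, 0.8, -1.2]
gripper_width: 0.0157
```

Call:
send_rows([
  {"travel": [0, 0, 0.0015], "spin": 0},
  {"travel": [0, 0, 0.001], "spin": 0},
])

```text
time_s: 26.28
tcp_pos: [0.4691, -0.3447, 0.0232]
eef_rot: [-174.9, 0.1, -92.3]
contact_force: [-1.0, 0.1, 0.9]
gripper_width: 0.0159
```

Call:
send_rows([
  {"travel": [0, 0, 0.0015], "spin": 0},
  {"travel": [0, 0, 0], "spin": 0},
])

```text
time_s: 26.45
tcp_pos: [0.4691, -0.3447, 0.0225]
eef_rot: [-174.9, 0.1, -92.3]
contact_force: [-1.2, -0.9, -0.9]
gripper_width: 0.0158
```

Call:
send_rows([
  {"travel": [0, 0, 0.0015], "spin": 0},
  {"travel": [0, 0, 0.0005], "spin": 0},
])

```text
time_s: 26.62
tcp_pos: [0.4695, -0.3448, 0.0221]
eef_rot: [-174.8, 0.0, -92.3]
contact_force: [-1.5, 1.3, 1.0]
gripper_width: 0.0159
```

Call:
send_rows([
  {"travel": [0, 0, 0.002], "spin": 0},
  {"travel": [0, 0, 0.001], "spin": 0},
])

```text
time_s: 26.78
tcp_pos: [0.4697, -0.345, 0.0218]
eef_rot: [-174.8, -0.0, -92.2]
contact_force: [-3.4, 2.4, 7.2]
gripper_width: 0.0159
```

Call:
send_rows([
  {"travel": [0, 0, 0], "spin": 0},
  {"travel": [0, 0, 0], "spin": 0},
  {"travel": [0, 0, 0], "spin": 0},
  {"travel": [0, 0, 0], "spin": 0},
], gripper=-0.3)

```text
time_s: 27.12
tcp_pos: [0.4705, -0.3453, 0.0227]
eef_rot: [-174.7, -0.1, -92.2]
contact_force: [0.4, 1.3, -1.2]
gripper_width: 0.03
```

Call:
send_rows([
  {"travel": [0, 0, -0.01], "spin": 0},
  {"travel": [0, 0, -0.02], "spin": 0},
  {"travel": [0, 0, -0.03], "spin": 0},
  {"travel": [0, 0, -0.035], "spin": 0},
  {"travel": [0, 0, -0.035], "spin": 0},
])

```text
time_s: 27.53
tcp_pos: [0.4533, -0.3427, 0.1493]
eef_rot: [-175.6, 0.3, -92.3]
contact_force: [1.6, -0.8, 0.1]
gripper_width: 0.0305
```

Call:
send_rows([
  {"travel": [-0.03, 0, -0.02], "spin": 0},
  {"travel": [-0.04, 0, 0], "spin": 0},
  {"travel": [-0.04, 0, 0], "spin": 0},
  {"travel": [-0.04, 0, 0], "spin": 0},
  {"travel": [-0.04, 0, 0], "spin": 0},
])

```text
time_s: 27.95
tcp_pos: [0.4636, -0.1553, 0.1838]
eef_rot: [-174.6, -0.1, -92.9]
contact_force: [1.3, 0.9, -0.2]
gripper_width: 0.0309
```

```bash
python3 - <<'E'
from h import *
to(.468,-.3446,.0235,-92.5)
im,d=r.capture('scene');cv2.imwrite('pics/s6.png',cv2.resize(im[120:320,90:410],None,fx=2.5,fy=2.5))
for t in('weight_small','weight_medium','weight_large','lifter','hooked','slotted','spatula'):
  for q in r.pinpoint('scene',t)[:2]: print(t,round(q['conf'],2),w2('scene',q['at']).round(4))
E
```

```text
t 27.95 tcp [ 0.4636 -0.1553  0.1838] yaw -92.9 travel [0.1887 0.0015 0.1611] spin -0.3622346220354018 w 0.0309
weight_small 0.66 [ 0.5272 -0.373   0.0063]
weight_large 0.65 [ 0.5356 -0.2631  0.0054]
lifter 0.77 [0.2732 0.2126 0.0005]
lifter 0.73 [ 0.3241 -0.2574  0.0025]
hooked 0.73 [ 0.4691 -0.3103  0.0117]
hooked 0.5 [ 5.621e-01 -1.511e-01  1.000e-04]
slotted 0.74 [ 0.5488  0.0606 -0.0017]
slotted 0.42 [ 0.4998 -0.3077 -0.0036]
spatula 0.64 [0.6922 0.0168 0.0007]
spatula 0.34 [ 0.5327 -0.2607  0.0073]
```

View pics/s6.png

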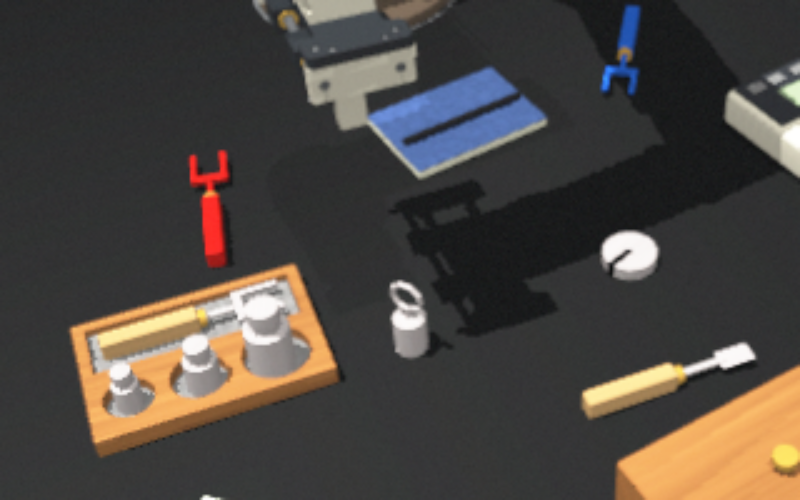

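The fork lies in the trough, the weights stand in their wells, and the look-alikes haven't moved. I'll do one last check from the top camera.

```bash
python3 - <<'E'
from h import *
im,d=r.capture('top');cv2.imwrite('pics/t9.png',cv2.resize(im[160:240,400:510],None,fx=6,fy=6,interpolation=cv2.INTER_CUBIC))
E
```

```text
(no output)
```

View pics/t9.png

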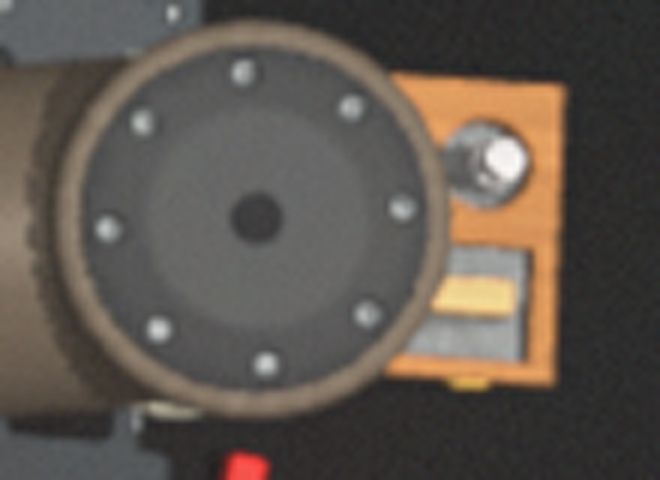

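The arm hides most of the case here. The visible handle end lies inside the trough with room to spare, and the small weight is in its well. I'll hand the job in.

```bash
python3 -c "
from plant import r
print(r.get_state()['contact_force'],r.close_job())"
```

```text
the job is handed in; nothing more can be done
[ 0.27161906 -0.81564827 -0.38455501] None
```

The weight set is back in its case and the job is handed in, at about 28 s of the 112 s allowed. The large, medium and small weights stand in their own wells, and the lifting fork lies in the trough.

- **Scene view:** The last picture showed all three weights upright and the fork flat in the trough. The detected undersides of the large and small weights were at about 6 mm (well floor 6 mm). The hooked weight, slotted disc and spatula were within a few millimetres of where they started.
- **Network disagreements:** In that last check the detector did not report the medium weight. It had placed it in its well just after all three were set down, and the picture shows it there. It also labelled the fork in the trough "hooked", at a height of 12 mm (trough floor 10 mm).
- **Top view:** The arm hid most of the case, so this only confirmed the handle end inside the trough and the small weight in its well.
- **Set-down:** The large weight was lifted about 2 mm off the floor as I backed off, so it settled that far on release. The others were released in contact with the floor.
- **Tool tilt:** The tool drifted to about 5–7° off vertical as the moves went on. The medium and small weights were set down at 3–5° of tilt, with no visible effect.
- **Forces:** The highest set-down force I read was about 25 N.

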